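# Pop the fuse hatch

### The job

The fuses behind the yellow hatch need a look: with the fingertips press the black pad of the yellow hatch gently down once, all the way in, then let go so that the hatch pops open by itself. Watch that it stays wide open untouched for a couple of seconds, and finish clear of everything. Press it only once, because a second press shuts it again; leave the green-hatched box and everything else on the bench alone, and do not grasp, lift or shift anything.

Things in the scene. Friction and masses are not known exactly. Their poses are not given: they have to be found in the camera images.
- box_yellow: grey fuse box, 150 (its x) x 96 (its y) mm, standing on the blue 3 mm mat, immovable. The one to open. Origin: centre of its underside; x points from the front to the rear, z up. A flat yellow hatch, 95 x 98 x 4 mm, covers the front of the top; shut, its top is 74 mm above the origin. The fixed rear block behind the hinge is 74 mm high, its studs up to 12 mm more
- press_yellow (a point): centre of the top face of the round black thumb pad (28 mm across, 1 mm proud) on the yellow hatch, 20 mm in from its free front edge and 75 mm from the hinge line; shut, 75 mm above the box's origin. Moves with the hatch; z is the hatch's outward normal (up when shut). Takes about 4 to 5 N to press in as far as the hard stop 6 mm down
- hatch_yellow (a joint): angle of the yellow hatch, rad: 0 shut and latched; negative pressed in (hard stop -0.08, 6 mm down at the pad); positive open. Pressed in nearly to the stop and then let go, it unlatches and a light spring (3 N at the pad, weaker as it opens) swings it up in about 1 s to its stop at 1.1, where it stays, its free edge then 155 mm above the box's origin
- cam_yellow (a joint): push-push latch carriage inside this box, m: 0 latched as found, about 0.0055 when pressed fully in, about 0.012 after one press and release (hatch open), over 0.0145 once pressed a second time (latched shut again)
- box_green: grey fuse box, 150 (its x) x 96 (its y) mm, standing on the blue 3 mm mat, immovable. To be left untouched; may stand left or right of the yellow one. Origin: centre of its underside; x points from the front to the rear, z up. A flat green hatch, 95 x 98 x 4 mm, covers the front of the top; shut, its top is 74 mm above the origin. The fixed rear block behind the hinge is 74 mm high, its studs up to 12 mm more
- press_green (a point): centre of the top face of the round black thumb pad (28 mm across, 1 mm proud) on the green hatch, 20 mm in from its free front edge and 75 mm from the hinge line; shut, 75 mm above the box's origin. Moves with the hatch; z is the hatch's outward normal (up when shut). Takes about 4 to 5 N to press in as far as the hard stop 6 mm down
- hatch_green (a joint): angle of the green hatch, rad: 0 shut and latched; negative pressed in (hard stop -0.08, 6 mm down at the pad); positive open. Pressed in nearly to the stop and then let go, it unlatches and a light spring (3 N at the pad, weaker as it opens) swings it up in about 1 s to its stop at 1.1, where it stays, its free edge then 155 mm above the box's origin
- cam_green (a joint): push-push latch carriage inside this box, m: 0 latched as found, about 0.0055 when pressed fully in, about 0.012 after one press and release (hatch open), over 0.0145 once pressed a second time (latched shut again)
- flux_pot: bystander: small amber jar with a red screw lid, 44 mm across, 34 mm high, stands on the blue mat just in front of the yellow-hatched box; leave it alone. Origin at its underside
- pot_cap: bystander: loose red screw cap, 48 mm across, 13 mm high, lies on the mat just in front of the green-hatched box; leave it alone. Origin at its underside
- spool: bystander: red solder spool standing on a flange, 64 mm across, 40 mm high; leave it alone. Origin at its underside
- driver: bystander: orange-handled screwdriver lying on the mat, about 200 mm long; leave it alone. Origin at its underside
- tip_cup: bystander: dark steel cup, 60 mm across, 45 mm high; leave it alone. Origin at its underside
- meter: bystander: black hand-held meter lying flat, 128 x 74 x 38 mm; leave it alone. Origin at its underside

How it is judged:
On the way, in this order (a step that is already met when the one before it is completed fails the run):
1. the fingers press the yellow hatch in (value of joint hatch_yellow below -0.03 rad and contact force between the fingers and box_yellow above 1 N).
2. the yellow hatch has popped wide open and stays so, untouched, for 1.5 s (value of joint hatch_yellow above 0.9 rad and contact force between the fingers and box_yellow below 0.1 N), for 1.5 s.
At the end, for the whole second after the job is handed in: The yellow hatch stands open beyond 0.9 rad and still, its latch pressed only once; the green hatch is shut (within 0.02 rad); every loose thing is within 20 mm of where it stood; the robot touches nothing (value of joint hatch_yellow above 0.9 rad and value of joint cam_yellow between 0.003 and 0.0145 m and not (velocity of joint hatch_yellow above 0.1 rad/s or velocity of joint hatch_yellow below -0.1 rad/s) and value of joint hatch_green between -0.02 and 0.02 rad and distance of each of flux_pot, pot_cap, spool, driver, tip_cup, meter from where it was at the start of the episode below 0.02 m).
It fails at once if the yellow hatch is pressed a second time (value of joint cam_yellow above 0.0145 m).
It fails at once if the yellow hatch is pressed or struck with more than 45 N (contact force between the fingers and box_yellow above 45 N).
It fails at once if the green-hatched box is touched (contact force between any of the fingers, the arm and box_green above 0.5 N).
It fails at once if a bystander is shifted over 20 mm (distance of any of flux_pot, pot_cap, spool, driver, tip_cup, meter from where it was at the start of the episode above 0.02 m).
It fails at once if a bystander is lifted (height (world z) of any of flux_pot, pot_cap, spool, driver, tip_cup, meter above 0.015 m).
It also fails if it takes over 34 s, if anything falls off the work surface, if the arm or the gripper's body presses on something with over 40 N, if the wrist force passes 120 N, or if a joint passes its speed limit or range.

### The arm

A 7-joint arm with a two-finger parallel gripper is mounted at the origin on the work surface. World frame = base frame: x ahead of the robot, y to its left, z up, the work surface at z = 0. Lengths are in m, angles in rad, forces in N, time in s.
With the tool pointing down it reaches from about 0.4 to 0.85 m from the base axis. Payload 10.4 kg.
Tool frame: the origin (TCP) lies at the very end of the fingers, on their centre line; the grasp point (between the pads) lies 19 mm behind it; z points along the fingers, y is the direction in which the jaws open and shut (so a half turn about z gives the same grasp; the last joint's range is limited). The gripper opens to 87 mm and grips with 3 to 60 N. Pads are 19 mm wide; open, the fingers measure 117 mm over their backs; the gripper's body (75 mm by 190 mm) begins 51 mm behind the grasp point.
Start: joints at [1.113, 0.332, -0.065, 1.46, 0.022, 1.35, -0.088], TCP at [0.263, -0.567, 0.223] pointing down, gripper open.
Joint ranges: [-2.6, 2.6], [-0.5, 2.12], [-1.47, 1.34], [0.16, 2.42], [-1.27, 4.41], [0.06, 2.06], [-2.6, 2.6]. Speed limits (rad/s): [2.22, 2.22, 2.79, 2.79, 3.14, 3.14, 3.14].

### API

Orientations are given as a unit quaternion [x, y, z, w].
In Python, from bench import read_state, imaging, r gives the robot as it stands. The module is installed in compiled form; this text tells all that it offers.
- The arm moves only by the tool move_arm, never from a script. Its argument "series" is a list of rows, each a list of 4 numbers: the shift along the tool's x, y, z in m, then the turn about the tool's z in rad. In form: [[x, y, z, roll], ...]. A call has 1 to 20 rows; each row is the pose to reach, as a shift and turn from the pose commanded when the call began, along the tool's axes at that moment; what a row does not reach only later rows make up. A row lasts 1/10 s, in which the tool goes at most 50 mm and 8.59 degrees, less where a joint would pass 70% of its speed; a pose out of reach is approached as far as the arm can. A call with a gripper value outside its range is refused whole. "claw" is the gripper's target within -1 to 1 (fully open at 1, half-way at 0, shut at -1), set as the call begins (left out, the last holds). The fingers move at their own pace and stop on an object; "newtons" is the grip in N (left out, the last holds). Time passes only in rows, so rows that repeat a pose let the fingers close. It gives the time, the measured TCP pose, the force and the opening at its end, in the units of the state.
- read_state(): the state, without advancing time (a new reading comes with each control period).
- imaging.camera(name): name is "scene" or "top" or "wrist"; returns (picture, depth): 384x512x3 uint8, red, green, blue; 384x512 float32, m along the optical axis (not along the pixel's ray), 0 where there is no reading.
- imaging.get_calibration(name): a dict with "camera_matrix" (3x3 intrinsics, pixels), "R" (3x3) and "t" (3): a world point X has camera coordinates R X + t. Camera axes: x right, y down, z forward; pixel columns grow to the right and rows downward; lengths in m; the calibration is good to about 2 mm. A picture is of the moment at which its call begins: read the wrist's pose just before it. get_calibration takes no time and is no camera call; for the wrist camera it gives the pose at the moment of the call.
- r.close_job(): hands the job in, once; it reports no verdict.
The state is a dict: "time": time; "joint_positions": joint angles; "joint_vel": joint speeds; "joint_torque": joint torques, N m; "ee_pos": TCP position; "eef_rot": TCP orientation; "ft_force": force on the tool from outside, world axes, zero at the start; "torque": the same for the moment, N m; "width": finger opening in m.
Only numpy, scipy, OpenCV 4.12 (cv2) and the standard library are available. Lean on these libraries where they do the work, as an engineer would, in place of code of your own. Each camera call takes 0.05 s, during which the arm holds its last target.

## Working session

There is one attempt and no reset: what is moved stays moved. The work goes in short steps, Python scripts to look and compute and a tool call to move; the robot and the scene stay as the last step left them, time stands still between calls to the robot, and variables do not carry over. Pictures are saved under pics/ and viewed, and the job is handed in when it is done.

Besides the shell and the picture viewer there is one more tool, called after "Request:" as name(argument=value, ...), one argument or row to a line, values as JSON. move_arm: Moves the arm, as the interface text tells. Its arguments: {"type":"object","properties":{"series":{"type":"array","items":{"type":"array","items":{"type":"number"}}},"claw":{"type":"number"},"newtons":{"type":"number"}},"required":["series"]}

```bash
mkdir -p pics; python3 - <<'E'
from bench import read_state, imaging, r
import cv2
s=read_state(); print(s)
for n in ("scene","top"):
    p,d=imaging.camera(n); cv2.imwrite(f"pics/{n}0.png",p[:,:,::-1])
    import numpy as np; np.save(f"{n}_d0.npy",d)
    c=imaging.get_calibration(n); print(n,c)
E
```

```text
{'time': 0.0, 'joint_positions': array([ 1.11337385,  0.33289858, -0.06467344,  1.46094586,  0.02160321,
        1.34988412, -0.08847389]), 'joint_vel': array([ 1.48479049e-03,  1.12661817e-03,  9.25678629e-05, -9.16550855e-04,
       -1.06130122e-03,  6.71627797e-04,  6.47702284e-04]), 'joint_torque': array([-5.83087531e-04, -6.23257041e+01,  2.40964594e-02, -3.89898634e+01,
       -6.13971404e-02,  3.97948804e-02,  8.20485388e-05]), 'ee_pos': array([ 0.26309788, -0.56650069,  0.22173502]), 'eef_rot': array([ 9.76456412e-01,  2.15713600e-01, -1.93037129e-04, -6.93909329e-04]), 'ft_force': array([-0.44061301,  0.41005083, -0.50487798]), 'torque': array([ 0.04576029, -0.0138448 ,  0.03111001]), 'width': 0.08693870247525354}
scene {'camera_matrix': array([[490.81699406,   0.        , 255.56901612],
       [  0.        , 490.81699406, 189.03375517],
       [  0.        ,   0.        ,   1.        ]]), 'R': array([[-0.38827259,  0.92140665, -0.01594303],
       [ 0.72700409,  0.2956299 , -0.61973222],
       [-0.56631215, -0.25221568, -0.78465139]]), 't': array([ 0.23129388, -0.37431637,  1.84212592])}
top {'camera_matrix': array([[495.46404404,   0.        , 249.92536876],
       [  0.        , 495.46404404, 195.19406233],
       [  0.        ,   0.        ,   1.        ]]), 'R': array([[-0.12013737, -0.99274192, -0.00552137],
       [-0.96915888,  0.11848526, -0.21608401],
       [ 0.21516986, -0.02060868, -0.97635916]]), 't': array([0.06534863, 0.57879501, 1.25488646])}
```

View pics/top0.png

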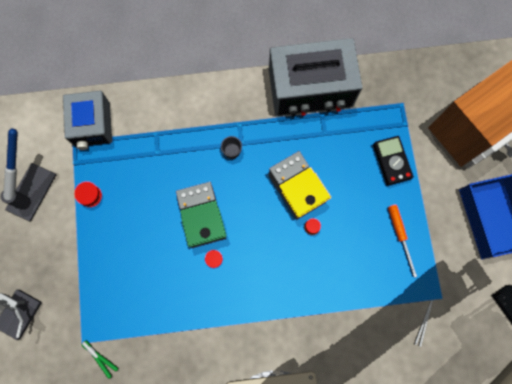

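View pics/scene0.png

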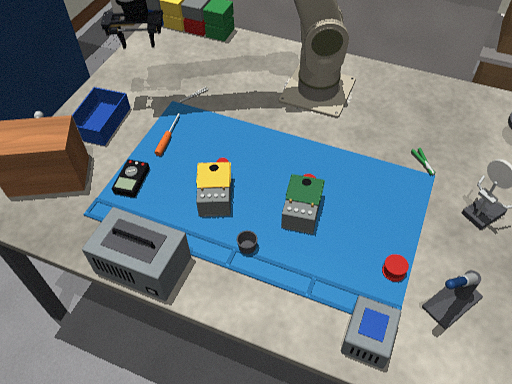

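```bash
cat > h.py <<'E'
import numpy as np
from bench import imaging
def deproj(n,u,v,z,c=None):
    c=c or imaging.get_calibration(n); K=c["camera_matrix"]
    X=np.array([(u-K[0,2])/K[0,0]*z,(v-K[1,2])/K[1,1]*z,z]); return c["R"].T@(X-c["t"])
def ray_plane(n,u,v,h,c=None):
    c=c or imaging.get_calibration(n);K=c["camera_matrix"]
    d=c["R"].T@np.array([(u-K[0,2])/K[0,0],(v-K[1,2])/K[1,1],1]);o=-c["R"].T@c["t"]
    return o+d*(h-o[2])/d[2]
E
python3 - <<'E'
import cv2,numpy as np
from h import *
p=cv2.imread("pics/top0.png");c=p[140:260,160:360];cv2.imwrite("pics/topcrop.png",cv2.resize(c,None,fx=4,fy=4,interpolation=cv2.INTER_CUBIC))
p2=cv2.imread("pics/scene0.png");c=p2[140:240,170:340];cv2.imwrite("pics/scenecrop.png",cv2.resize(c,None,fx=4,fy=4,interpolation=cv2.INTER_CUBIC))
for n,im in(("top",p),("scene",p2)):
    d=np.load(f"{n}_d0.npy")
    hsv=cv2.cvtColor(im,cv2.COLOR_BGR2HSV)
    m=cv2.inRange(hsv,(22,150,120),(35,255,255)); 
    k,l,st,ce=cv2.connectedComponentsWithStats(m)
    for i in range(1,k):
        if st[i,4]>150: print(n,st[i],ce[i], cv2.minAreaRect(np.argwhere(l==i)[:,::-1].astype(np.float32)))
    for (u,v) in ([(310,199),(300,185)] if n=="top" else [(214,167),(205,180)]): print(n,u,v,d[v,u],deproj(n,u,v,d[v,u]),ray_plane(n,u,v,.078))
E
```

```text
top [ 280  168   50   49 1359] [303.58130979 191.55187638] ((303.9227294921875, 191.62445068359375), (38.06257629394531, 38.52116394042969), 58.392494201660156)
top 310 199 1.300301 [ 0.54994576 -0.15997299  0.07805949] [ 0.5499575 -0.1599815  0.078    ]
top 300 185 1.3154905 [ 0.59209403 -0.14014679  0.07137231] [ 0.59057443 -0.13930592  0.078     ]
scene [197 163  34  25 700] [213.23428571 175.13142857] ((213.5, 175.0), (24.0, 33.0), 90.0)
scene 214 167 1.5112072 [ 0.54971192 -0.15697992  0.07545129] [ 0.55162161 -0.15582099  0.078     ]
scene 205 180 1.4768502 [ 0.60811279 -0.15856573  0.07759735] [ 0.60839442 -0.15838173  0.078     ]
```

View pics/topcrop.png

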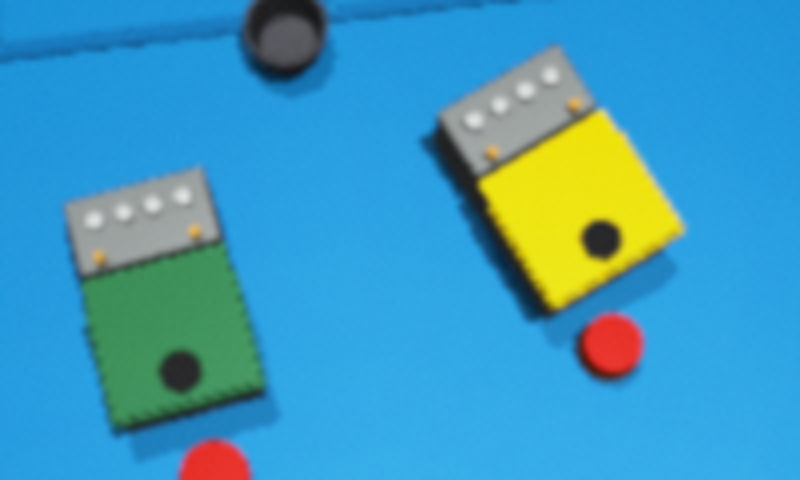

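View pics/scenecrop.png

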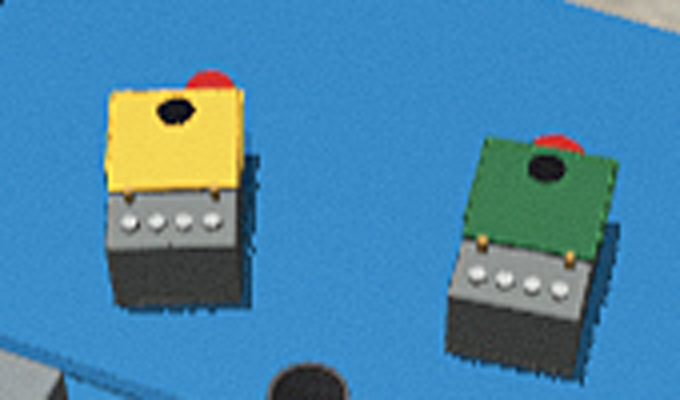

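Request:
move_arm(
  series=[
    [0.018,-0.01,0,0],
    [0.054,-0.031,0,0],
    [0.09,-0.052,0,0],
    [0.126,-0.073,0,0],
    [0.162,-0.094,0,0],
    [0.198,-0.115,0,0],
    [0.234,-0.136,0,0],
    [0.27,-0.157,0,0],
    [0.306,-0.177,0,0],
    [0.342,-0.198,0,0],
    [0.378,-0.219,0,0],
    [0.405,-0.235,0,0],
    [0.42,-0.245,0,0],
    [0.43,-0.25,0,0],
    [0.43,-0.25,0,0],
    [0.43,-0.25,0,0],
    [0.43,-0.25,0,0],
  ],
  claw=-1,
  newtons=20,
)

```text
time: 1.8
ee_pos: [0.5473, -0.1606, 0.2225]
eef_rot: [0.977, 0.215, -0.0, 0.0]
ft_force: [1.1, -0.7, -0.1]
width: 0.0004
```

```bash
python3 - <<'E'
from h import *
from bench import read_state
import cv2
s=read_state(); print(s)
c=imaging.get_calibration("wrist");p,d=imaging.camera("wrist");np.save("w1.npy",d)
import pickle;pickle.dump(c,open("w1.pkl","wb"))
cv2.imwrite("pics/w1.png",p[:,:,::-1])
p,_=imaging.camera("top");cv2.imwrite("pics/top1.png",p[:,:,::-1]);print(c)
E
```

```text
{'time': 1.8, 'joint_positions': array([ 0.54143734,  0.23884926, -0.3950221 ,  1.59303703,  0.09453665,
        1.3288064 , -1.00436402]), 'joint_vel': array([ 0.00057694, -0.00191951, -0.00317251, -0.00180239, -0.00318429,
       -0.00128441, -0.0017972 ]), 'joint_torque': array([-5.68495821e-01, -5.33864737e+01, -3.41474980e+00, -3.87282193e+01,
       -8.59809550e-02, -5.00631658e-02,  7.71274616e-03]), 'ee_pos': array([ 0.54733116, -0.16056117,  0.22248063]), 'eef_rot': array([ 9.76694420e-01,  2.14634337e-01, -2.39475739e-04,  2.30315651e-04]), 'ft_force': array([ 1.14362005, -0.69493553, -0.05604193]), 'torque': array([ 0.03100471,  0.08782773, -0.00108642]), 'width': 0.00036704416295256666}
{'camera_matrix': array([[332.36887209,   0.        , 260.62354299],
       [  0.        , 332.36887209, 195.42224471],
       [  0.        ,   0.        ,   1.        ]]), 'R': array([[ 0.4191657 , -0.90790921,  0.00099348],
       [-0.86884393, -0.40081195,  0.29062004],
       [-0.26345841, -0.12268113, -0.95683802]]), 't': array([-0.37548071,  0.37614982,  0.51508452])}
```

View pics/w1.png

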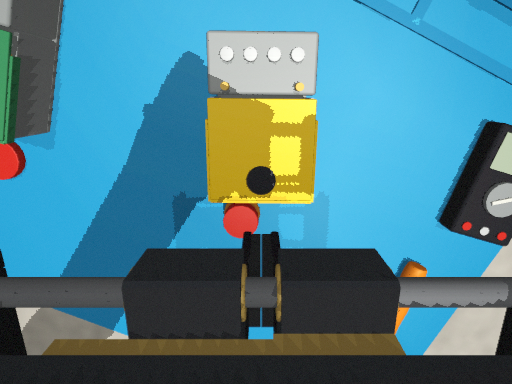

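View pics/top1.png

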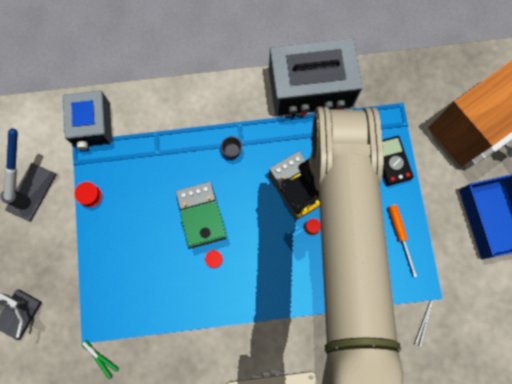

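The wrist image shows the yellow hatch squared up with the tool, its black pad at about (261,180) and the closed fingertips at (262,235). I'll work out the pad position from this.

```bash
python3 - <<'E'
from h import *
import pickle,cv2
from scipy.spatial.transform import Rotation as R
c=pickle.load(open("w1.pkl","rb"));d=np.load("w1.npy")
p=cv2.imread("pics/w1.png");g=p.max(2)
m=(g[160:200,235:290]<70).astype(np.uint8)
k,l,st,ce=cv2.connectedComponentsWithStats(m)
for i in range(1,k): print(st[i],ce[i]+[235,160])
P=ray_plane("w",261,180,.078,c);print("pad",P,deproj("w",261,180,d[180,261],c))
for u,v in((215,150),(305,190),(261,110)):print("hatch",deproj("w",u,v,d[v,u],c))
for u,v in((208,202),(314,202),(208,98),(316,98)): print(ray_plane("w",u,v,.077,c))
T=R.from_quat([.97669,.21463,-.00024,.00023]);e=np.array([.54733,-.16056,.22248])
for Q in(P,[.5495,-.158,.078]):print(T.inv().apply(np.array(Q)-e))
X=c["R"]@e+c["t"];print("tcp px",(c["camera_matrix"]@X)/X[2])
E
```

```text
[ 12   6  29  28 615] [260.3203252  180.01626016]
pad [ 0.54970785 -0.16008387  0.078     ] [ 0.54972325 -0.1600766   0.07806711]
hatch [ 0.55741568 -0.10942068  0.0759609 ]
hatch [ 0.55806972 -0.20287202  0.07636687]
hatch [ 0.60807753 -0.133116    0.07638879]
[ 0.50794535 -0.12270813  0.077     ]
[ 0.55105334 -0.21615904  0.077     ]
[ 0.59777577 -0.08614443  0.077     ]
[ 0.63789161 -0.1730372   0.077     ]
[0.00244039 0.00051465 0.14447883]
[ 0.00312537 -0.00146438  0.14447775]
tcp px [260.50419282 250.81571687   1.        ]
```

Request:
move_arm(
  series=[
    [0.001,0,0.015,0],
    [0.002,0,0.045,0],
    [0.002,0,0.08,0],
    [0.002,0,0.11,0],
    [0.002,0,0.128,0],
    [0.002,0,0.136,0],
    [0.002,0,0.14,0],
    [0.002,0,0.14,0],
    [0.002,0,0.14,0],
  ],
)

```text
time: 2.8
ee_pos: [0.5504, -0.1583, 0.0835]
eef_rot: [0.976, 0.216, 0.001, 0.0]
ft_force: [-0.3, -0.1, 0.6]
width: 0.0001
```

```bash
python3 - <<'E'
from h import *
from bench import read_state
import cv2
s=read_state(); print(s["ee_pos"],s["ft_force"])
p,d=imaging.camera("wrist");cv2.imwrite("pics/w2.png",p[:,:,::-1])
E
```

```text
[ 0.55042264 -0.15833352  0.08351207] [-0.28017476 -0.06827965  0.63652691]
```

View pics/w2.png

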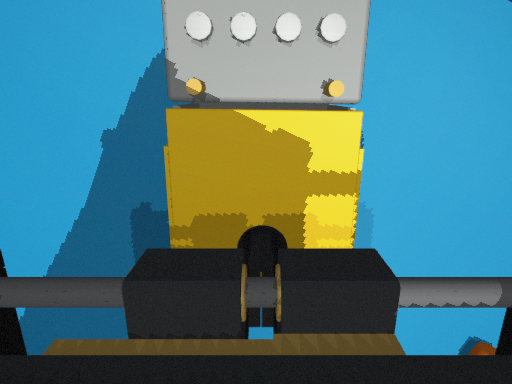

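The fingertips sit 5 mm above the pad, which is visible at about (262,240) just behind them. I'll press in small steps now.

Request:
move_arm(
  series=[
    [0,0,0.002,0],
    [0,0,0.004,0],
    [0,0,0.005,0],
    [0,0,0.006,0],
    [0,0,0.007,0],
    [0,0,0.008,0],
    [0,0,0.009,0],
    [0,0,0.01,0],
    [0,0,0.01,0],
  ],
)

```text
time: 3.75
ee_pos: [0.5499, -0.1583, 0.073]
eef_rot: [0.976, 0.216, 0.0, 0.0]
ft_force: [-2.7, -0.2, 8.6]
width: 0.0002
```

Request:
move_arm(
  series=[
    [0,0,0.0005,0],
    [0,0,0.001,0],
    [0,0,0.001,0],
  ],
)

```text
time: 4.05
ee_pos: [0.55, -0.1583, 0.0728]
eef_rot: [0.976, 0.216, 0.0, 0.0]
ft_force: [-6.1, 0.3, 16.2]
width: 0.0006
```

The force rose from 8.6 N to 16.2 N for only 0.2 mm of travel, so the pad is on the hard stop. I'll retract straight up now, then back towards the front.

Request:
move_arm(
  series=[
    [0,0,-0.03,0],
    [0,0,-0.08,0],
    [-0.01,0,-0.13,0],
    [-0.04,0,-0.17,0],
    [-0.08,0,-0.2,0],
    [-0.12,0,-0.21,0],
    [-0.15,0,-0.21,0],
    [-0.16,0,-0.21,0],
    [-0.16,0,-0.21,0],
    [-0.16,0,-0.21,0],
    [-0.16,0,-0.21,0],
    [-0.16,0,-0.21,0],
    [-0.16,0,-0.21,0],
    [-0.16,0,-0.21,0],
    [-0.16,0,-0.21,0],
  ],
)

```text
time: 5.55
ee_pos: [0.4048, -0.2254, 0.2815]
eef_rot: [0.976, 0.216, -0.0, -0.0]
ft_force: [-1.3, 0.2, -0.6]
width: 0.0005
```

```bash
python3 - <<'E'
from h import *
from bench import read_state
import cv2
s=read_state(); print(s["time"],s["ee_pos"],s["ft_force"])
a,d=imaging.camera("wrist");b,_=imaging.camera("scene")
cv2.imwrite("pics/w3.png",a[:,:,::-1]);cv2.imwrite("pics/s3.png",b[:,:,::-1])
E
```

```text
5.55 [ 0.40480203 -0.22543347  0.28148357] [-1.29261407  0.21642814 -0.58559529]
```

View pics/w3.png

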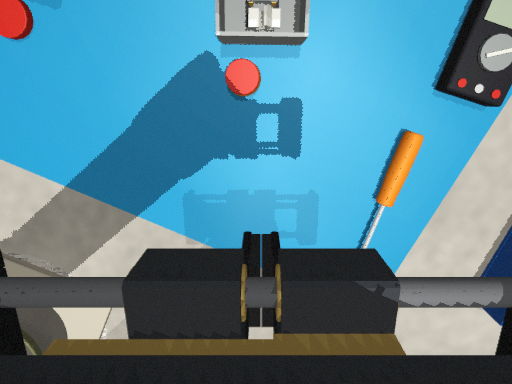

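View pics/s3.png

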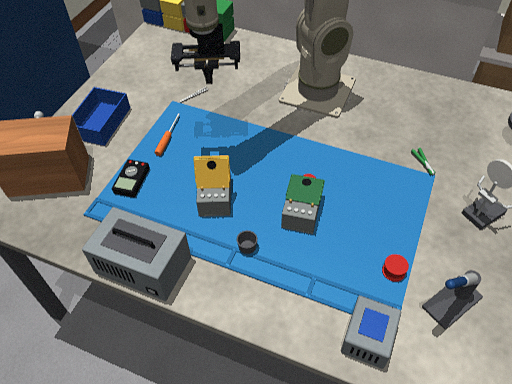

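The hatch is open. The scene view shows it raised at about (212,170), and the wrist view shows the fuse compartment uncovered at (262,15). I'll wait to see that it stays open untouched.

Request:
move_arm(
  series=[
    [0,0,0,0],
    [0,0,0,0],
    [0,0,0,0],
    [0,0,0,0],
    [0,0,0,0],
    [0,0,0,0],
    [0,0,0,0],
    [0,0,0,0],
    [0,0,0,0],
    [0,0,0,0],
    [0,0,0,0],
    [0,0,0,0],
    [0,0,0,0],
    [0,0,0,0],
    [0,0,0,0],
    [0,0,0,0],
    [0,0,0,0],
    [0,0,0,0],
    [0,0,0,0],
    [0,0,0,0],
  ],
)

```text
time: 7.65
ee_pos: [0.4047, -0.2255, 0.2816]
eef_rot: [0.976, 0.216, 0.0, 0.0]
ft_force: [-0.4, 0.3, -0.4]
width: 0.0005
```

Request:
move_arm(
  series=[
    [0,0,0,0],
    [0,0,0,0],
    [0,0,0,0],
    [0,0,0,0],
    [0,0,0,0],
    [0,0,0,0],
    [0,0,0,0],
    [0,0,0,0],
  ],
)

```text
time: 8.45
ee_pos: [0.4047, -0.2255, 0.2815]
eef_rot: [0.976, 0.216, 0.0, 0.0]
ft_force: [0.2, -0.9, 0.4]
width: 0.0004
```

```bash
python3 - <<'E'
from h import *
from bench import read_state
import cv2
s=read_state(); print(s["time"],s["ee_pos"],s["ft_force"])
b,d=imaging.camera("scene");t,dt=imaging.camera("top")
cv2.imwrite("pics/s4.png",cv2.resize(b[140:240,170:340,::-1],None,fx=4,fy=4));cv2.imwrite("pics/t4.png",t[:,:,::-1])
# hatch plane fit from orange/yellow pixels
hsv=cv2.cvtColor(b,cv2.COLOR_RGB2HSV);m=cv2.inRange(hsv,(18,150,120),(35,255,255))
m=cv2.erode(m,np.ones((3,3)));P=[deproj("scene",u,v,d[v,u]) for v,u in np.argwhere(m) if 195<u<235 and 145<v<200]
P=np.array(P);print(len(P),P.min(0),P.max(0));n=np.linalg.svd(P-P.mean(0))[2][2];print("angle",np.arccos(abs(n[2])))
print("diff vs before:", np.abs(cv2.imread("pics/scene0.png")[:,:,::-1].astype(int)-b)[165:250,240:420].max())
E
```

```text
8.45 [ 0.40465949 -0.22553168  0.28154946] [ 0.24858525 -0.85550104  0.36903085]
812 [ 0.4564678  -0.20919603 -0.00125555] [1.4051529  0.36215643 1.21713827]
angle 0.8903467091498143
diff vs before: 113
```

View pics/s4.png

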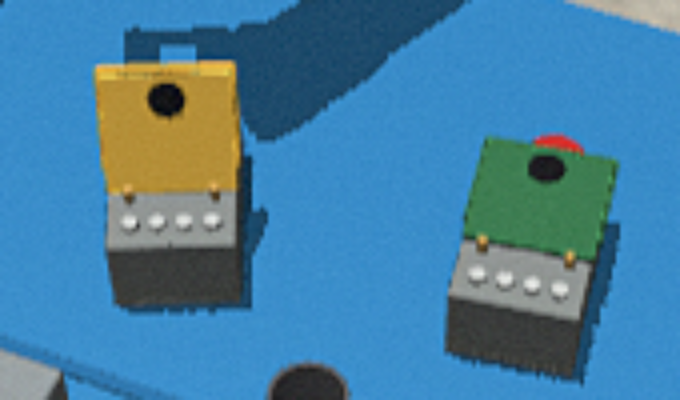

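View pics/t4.png

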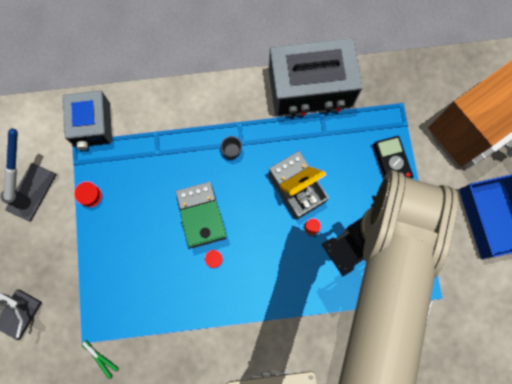

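The hatch still stands open after 3 s. My plane fit was spoiled by invalid depth pixels (the point range runs to 1.2 m high), so I'll redo it with only valid points before handing in.

```bash
python3 - <<'E'
from h import *
import cv2
b,d=imaging.camera("scene")
hsv=cv2.cvtColor(b,cv2.COLOR_RGB2HSV);m=cv2.erode(cv2.inRange(hsv,(18,150,120),(35,255,255)),np.ones((5,5)))
P=np.array([deproj("scene",u,v,d[v,u]) for v,u in np.argwhere(m) if 197<u<229 and 157<v<186 and d[v,u]>1])
for _ in range(6):
    n=np.linalg.svd(P-np.median(P,0))[2][2];e=abs((P-np.median(P,0))@n);P=P[e<max(.006,np.percentile(e,90)*.0+.006)] if _ else P[P[:,2]<.2]
print(len(P),P.min(0),P.max(0),"angle",np.arccos(abs(n[2])))
E
```

```text
553 [ 0.56574238 -0.17546395  0.07961999] [ 0.63678735 -0.08977068  0.15992845] angle 1.0930492758029644
```

The cleaned-up fit gives a hatch angle of 1.09 rad with its top edge at about 0.16 m, which matches the stop at 1.1 rad. I'll hand in.

```bash
python3 -c "
from bench import r
print(r.close_job())"
```

```text
the job is handed in; nothing more can be done
None
```

The yellow hatch is open after a single press, and I've handed the job in; it gave no verdict.

- **Press:** I pressed the black pad once with the closed fingertips. It reached the hard stop at about 16 N, well under the 45 N limit. I then pulled the arm straight up and back towards the front.
- **Hatch open:** It was still wide open about 3 s later, untouched. A fit to the camera depth puts it at 1.09 rad, against its 1.1 rad stop. My first fit gave 0.89 rad, but bad depth pixels had spoiled it, so I redid it with valid points only.
- **Arm clear:** At the end the fingertips were about 0.28 m up in front of the box, with the force reading at noise level.
- **Everything else:** In the images the green hatch is still shut, and the loose items I could see look unmoved. I judged this by eye only. A pixel comparison of the area around the green box did show differences, but the arm's shadow crosses it, so that check was inconclusive. The arm hid part of the meter and all of the screwdriver in the last top view. Both appear in place in the views taken just after the release.

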